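# Find the full tin at the sharpening bench

## Task

One of the three identical closed green tins on the sharpening bench is full of steel parts and clearly the heaviest; the other two are nearly empty. Lift at least two of them to compare their weight by feel, then finish while holding the full one up in the gripper, upright and still, more than 10 cm clear of the table, and do not put it down. The two lighter tins must stand upright where they were, no tin may be dropped or tipped over, and everything else stays undisturbed.

Things in the scene. Friction and masses are not known exactly. Their poses are not given: they have to be found in the camera images.
- tin_a: Closed rigid tin, a plain cylinder 54 mm across and 72 mm high, green with a metal lid, upright on the table. Origin: centre of its underside; z up. The three tins look alike, and any of them may be the full one. The full one weighs at least twice as much as either of the others, which weigh about the same (all between 0.15 and 0.7 kg). Contents may rattle. Fullness can only be felt.
- tin_b: Closed rigid tin, a plain cylinder 54 mm across and 72 mm high, green with a metal lid, upright on the table. Origin: centre of its underside; z up. The three tins look alike, and any of them may be the full one. The full one weighs at least twice as much as either of the others, which weigh about the same (all between 0.15 and 0.7 kg). Contents may rattle. Fullness can only be felt.
- tin_c: Closed rigid tin, a plain cylinder 54 mm across and 72 mm high, green with a metal lid, upright on the table. Origin: centre of its underside; z up. The three tins look alike, and any of them may be the full one. The full one weighs at least twice as much as either of the others, which weigh about the same (all between 0.15 and 0.7 kg). Contents may rattle. Fullness can only be felt.
- table: Fixed work table with a printed check, 1200 x 1600 mm; its flat top is at z = 0. Origin: centre of the top. Low fixed equipment up to 80 mm high (box, parcel) stands along its far edge, taller pieces (lamp, basket, sharpening stand) at the far left and right sides; all of them stand still.
- stone_grey: Loose bystander lying among the tins: flat grey whetstone on a metal plate, 130 x 30 x 18 mm, long along its x. Origin: centre of its underside. Leave alone.
- stone_red: Loose bystander lying among the tins: flat brick-red whetstone on a metal plate, 130 x 30 x 18 mm, long along its x. Origin: centre of its underside. Leave alone.
- oil_bottle: Loose bystander beyond the tins: white and yellow oil bottle, 52 mm across, 130 mm high with its nozzle. Origin: centre of its underside. Leave alone.
- spray_can: Loose bystander: red spray can with white cap, 54 mm across, 150 mm high. Origin: centre of its underside. Leave alone.
- blue_cup: Loose bystander beyond the tins: open blue plastic cup, 72 mm across, 85 mm high. Origin: centre of its underside. Leave alone.
- screwdriver: Loose bystander: screwdriver with orange handle lying flat at the left, about 200 mm long along its x, up to about 30 mm high. Leave alone.
Things that resemble listed ones, but are neither listed nor needed, are in the scene too. What is shaped like the tin_b but red is not meant.

How it is judged:
By the outcome, as a careful person would: the job done as asked, in the order asked, and still so for the second after the job is handed in, while the arm keeps its last pose, push and grip.
It also fails if it takes over 64 s, if anything falls off the work surface, if the arm or the gripper's body presses on something with over 40 N, if the wrist force passes 120 N, or if a joint passes its speed limit or range.

## Robot

A 6-joint arm with a two-finger parallel gripper is mounted at the origin on the work surface. World frame = base frame: x ahead of the robot, y to its left, z up, the work surface at z = 0. Lengths are in m, angles in rad, forces in N, time in s.
With the tool pointing down it reaches from about 0.3 to 0.775 m from the base axis. Payload 14.6 kg.
Tool frame: the origin (TCP) lies at the very end of the fingers, on their centre line; the grasp point (between the pads) lies 19 mm behind it (ctrl.hold_point_z is the distance from the TCP to the grasp point, in m); x points along the fingers, y is the direction in which the jaws open and shut, and the axes are right-handed (so a half turn about x gives the same grasp; the last joint's range is limited). The gripper opens to 94 mm and grips with 3 to 60 N. Pads are 16 mm wide; open, the fingers measure 119 mm over their backs; the gripper's body (75 mm by 177 mm) begins 78 mm behind the grasp point.
Start: joints at [-1.253, 0.3, 1.521, -0, 1.321, -0.067], TCP at [0.206, -0.51, 0.205] pointing down, gripper open.
Joint ranges: [-3.03, 3.03], [-0.79, 2.21], [0.23, 2.52], [-1.04, 4.18], [0, 3.07], [-2.55, 2.55]. Speed limits (rad/s): [2.22, 2.22, 2.57, 3.14, 3.14, 3.14].

## Interface

Orientations are given as [roll, pitch, yaw] about the fixed x, y, z axes, in that order (R = Rz(yaw) Ry(pitch) Rx(roll)).
In Python, from station import get_obs, camera, ticket, ctrl gives the robot as it stands.
- The arm moves only by the tool step_arm, never from a script. Its argument "motion" is a list that holds one entry, the list of rows, each a list of 6 numbers: the shift along the tool's x, y, z in m, then the turn, a rotation vector about the tool's x, y, z in degrees. A call has 1 to 12 rows; each row shifts and turns the commanded pose from where the row before left it, along the tool's axes as they then stand; what a row does not reach is not made up. A row lasts 1/8 s, in which the tool goes at most 62.5 mm and 10.7 degrees, less where a joint would pass 70% of its speed; a pose out of reach is approached as far as the arm can. A call is refused whole if a number of a shift passes 0.0625 or a number of a turn 10.7, either way. A call with a gripper value outside its range is refused whole. "fingers" is the finger opening in m, from 0 to 0.094, set as the call begins (left out, the last holds). The fingers move at their own pace and stop on an object; "squeeze" is the grip in N (left out, the last holds). Time passes only in rows, so rows that do not move let the fingers close. It gives the time, the measured TCP pose, the force and the opening at its end, in the units of the state.
- get_obs(): the state, without advancing time (a new reading comes with each control period).
- camera(name): name is "side" or "top" or "wrist"; returns a dict with "pixels" (384x512x3 uint8, red, green, blue), "fx", "fy", "cx", "cy" (pixels), "extrinsics" (4x4, takes a point from world to camera coordinates); the wrist camera has in their place "T_tool_cam" (4x4, takes a point from camera to tool coordinates, whose origin is the TCP and whose axes are the tool frame's). Camera axes: x right, y up, looking along -z (the intrinsics and any distortion apply to the point x, -y, -z); pixel columns grow to the right and rows downward; lengths in m; the calibration is good to about 2 mm. The wrist camera is an equidistant fisheye: a pixel r from the principal point sees the ray r / f radians off the axis. A picture is of the moment at which its call begins: read the wrist's pose just before it. There is no depth.
- ticket.hand_in(): hands the job in, once; it reports no verdict.
The state is a dict: "time_s": time; "qpos": joint angles; "joint_vel": joint speeds; "tau": joint torques, N m; "ee_pos": TCP position; "eef_rot": TCP orientation; "force": force on the tool from outside, world axes, zero at the start; "moment": the same for the moment, N m; "grip_width": finger opening in m.
Only numpy, scipy, OpenCV 4.12 (cv2) and the standard library are available. Lean on these libraries where they do the work, as an engineer would, in place of code of your own. Each camera call takes 0.05 s, during which the arm holds its last target.

## Working session

There is one attempt and no reset: what is moved stays moved. The work goes in short steps, Python scripts to look and compute and a tool call to move; the robot and the scene stay as the last step left them, time stands still between calls to the robot, and variables do not carry over. Pictures are saved under pics/ and viewed, and the job is handed in when it is done.

Besides the shell and the picture viewer there is one more tool, called as name(argument=value, ...), one argument or row to a line, values as JSON. step_arm: Moves the arm, as the interface text tells. Its arguments: {"type":"object","properties":{"motion":{"type":"array","items":{"type":"array","items":{"type":"array","items":{"type":"number"}}}},"fingers":{"type":"number"},"squeeze":{"type":"number"}},"required":["motion"]}

```bash
mkdir -p pics; python3 - <<'E'
from station import get_obs,camera,ctrl
import cv2,pickle
o=get_obs();print(o);print(ctrl.hold_point_z)
for n in("top","side","wrist"):
    c=camera(n);pickle.dump(c,open(n+".pkl","wb"));cv2.imwrite(f"pics/{n}0.png",c["pixels"][:,:,::-1]);print(n,{k:v for k,v in c.items() if k!="pixels"})
E
```

```text
{'time_s': 0.0, 'qpos': array([-1.25262564e+00,  3.00444176e-01,  1.52156202e+00, -4.17027168e-05,
        1.32068571e+00, -6.66006354e-02]), 'joint_vel': array([ 0.0009921 ,  0.0011034 ,  0.00155122, -0.00095277,  0.00128482,
       -0.00120947]), 'tau': array([ 3.09053539e-04, -5.31800437e+01, -3.52737737e+01,  7.08331587e-02,
        2.43639486e-02, -6.82592986e-05]), 'ee_pos': array([ 0.20634887, -0.50955221,  0.20490916]), 'eef_rot': array([-1.60066704,  1.56969633,  1.92570728]), 'force': array([0.4449947 , 0.13288236, 0.52318259]), 'moment': array([0.00430013, 0.01842214, 0.00136086]), 'grip_width': 0.09376906158047561}
0.0188
top {'fx': 346.84148455660073, 'fy': 346.84148455660073, 'cx': 260.30679236527226, 'cy': 188.57143037245493, 'extrinsics': array([[ 0.03070628, -0.99952448,  0.0028174 ,  0.08172212],
       [ 0.96938575,  0.03046717,  0.24364527, -0.61444088],
       [-0.24361525, -0.00475029,  0.96986032, -0.83595075],
       [ 0.        ,  0.        ,  0.        ,  1.        ]])}
side {'fx': 425.65262269898307, 'fy': 425.65262269898307, 'cx': 259.2124561377697, 'cy': 190.74120229266205, 'extrinsics': array([[-0.70612562, -0.70802087,  0.00964693,  0.5047319 ],
       [ 0.4486248 , -0.43680026,  0.77970592, -0.26412556],
       [-0.54783428,  0.55489818,  0.62607158, -0.79698237],
       [ 0.        ,  0.        ,  0.        ,  1.        ]])}
wrist {'fx': 297.3186396354542, 'fy': 297.3186396354542, 'cx': 255.02255123403373, 'cy': 190.9262171920709, 'T_tool_cam': array([[ 3.44653512e-04,  2.66388751e-01, -9.63865610e-01,
        -1.80045274e-01],
       [ 9.99999663e-01,  6.26418681e-04,  5.30700837e-04,
        -4.09064597e-04],
       [ 7.45156158e-04, -9.63865468e-01, -2.66388445e-01,
        -7.72317382e-02],
       [ 0.00000000e+00,  0.00000000e+00,  0.00000000e+00,
         1.00000000e+00]])}
```

View pics/top0.png

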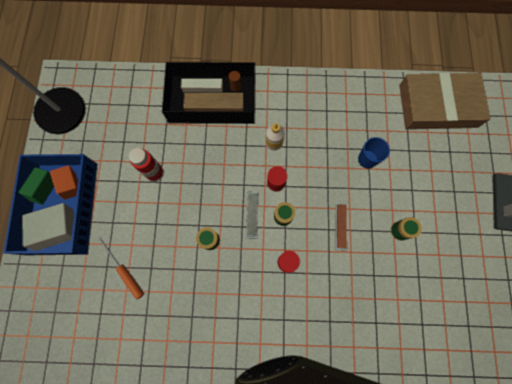

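View pics/side0.png

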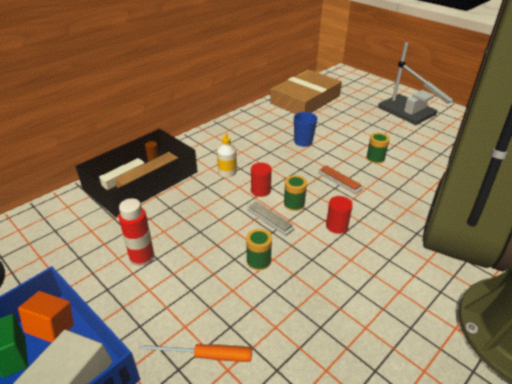

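View pics/wrist0.png

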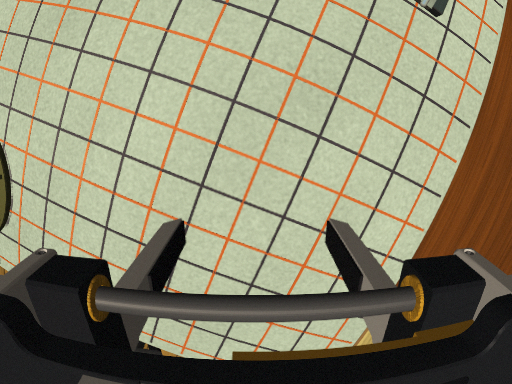

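The top view shows green tins at about (207,238), (285,213) and (408,229). There are red look-alikes at (277,178) and (289,261), and the stones are at (252,214) and (341,226). Next I'll measure these positions.

```bash
cat > h.py <<'E'
import numpy as np
def ray_z(c,u,v,z):
    E=c["extrinsics"];R=E[:3,:3];t=E[:3,3];o=-R.T@t
    d=R.T@np.array([(u-c["cx"])/c["fx"],-(v-c["cy"])/c["fy"],-1]);return (o+d*(z-o[2])/d[2]).round(4)
def proj(c,p):
    E=c["extrinsics"];q=E[:3,:3]@np.array(p)+E[:3,3];return [round(float(x),1) for x in(c["cx"]+c["fx"]*q[0]/-q[2],c["cy"]-c["fy"]*q[1]/-q[2])]
E
python3 - <<'E'
import pickle,cv2,numpy as np
from h import *
for n in("top","side"):
    c=pickle.load(open(n+".pkl","rb"));im=c["pixels"].astype(int)
    r,g,b=im[...,0],im[...,1],im[...,2]
    hsv=cv2.cvtColor(c["pixels"],cv2.COLOR_RGB2HSV)
    m=((hsv[...,0]>45)&(hsv[...,0]<85)&(hsv[...,1]>130)).astype(np.uint8)
    m2=((hsv[...,0]>12)&(hsv[...,0]<35)&(hsv[...,1]>90)).astype(np.uint8)
    for nm,mm in(("green",m),("gold",m2)):
        k,l,s,ce=cv2.connectedComponentsWithStats(mm)
        for i in range(1,k):
            if s[i,4]>40 and s[i,1]>120: print(n,nm,s[i],ce[i].round(1),ray_z(c,*ce[i],.072))
c=pickle.load(open("top.pkl","rb"))
cv2.imwrite("pics/topz.png",cv2.resize(c["pixels"][150:280,180:440,::-1],None,fx=3,fy=3,interpolation=cv2.INTER_CUBIC))
E
```

```text
top green [ 18 167  35  37 804] [ 36.4 185.8] [0.6017 0.692  0.072 ]
top green [279 206  12  12 109] [284.4 211.7] [0.5526 0.0363 0.072 ]
top green [405 221  12  13 114] [410.6 227. ] [ 0.5228 -0.2887  0.072 ]
top green [392 223  13  16  75] [396.2 231.7] [ 0.5097 -0.2509  0.072 ]
top green [200 232  12  12  99] [206.  237.4] [0.4798 0.2352 0.072 ]
top gold [272 123   9  10  67] [275.5 127.5] [0.7878 0.0641 0.072 ]
top gold [266 138  17  11  88] [273.5 144. ] [0.7391 0.0686 0.072 ]
top gold [274 202  21  22 203] [284.  213.2] [0.5486 0.0372 0.072 ]
top gold [398 217  24  22 240] [408.1 227.7] [ 0.5208 -0.2823  0.072 ]
top gold [196 227  24  22 236] [208.  238.6] [0.4772 0.23   0.072 ]
top gold [236 357 140  27 761] [308.1 373.7] [ 0.1716 -0.0241  0.072 ]
side green [374 135  12   5  45] [379.4 137. ] [ 0.5229 -0.2848  0.072 ]
side green [368 147  17  14 140] [376.1 153.7] [ 0.4826 -0.2059  0.072 ]
side green [289 178  14   7  75] [295.7 181.2] [0.5522 0.038  0.072 ]
side green [287 193  13  16  88] [292.5 200.5] [0.5093 0.098  0.072 ]
side green [251 232  16  11 133] [258.6 237.2] [0
[... 1468 characters left out ...]
64 0.072 ]
side gold [247 248  47  28 143] [270.5 264.4] [0.4111 0.273  0.072 ]
side gold [103 252  33  23  81] [118.9 262.3] [0.6207 0.4794 0.072 ]
side gold [ 12 259  25  14  47] [ 24.7 265.4] [0.74   0.6122 0.072 ]
side gold [314 276  18  28  55] [323.5 289.9] [0.3005 0.2481 0.072 ]
side gold [375 277  25  15  49] [386.7 283.7] [0.227  0.1527 0.072 ]
side gold [ 20 308  29  13  77] [ 33.9 313.5] [0.6195 0.6444 0.072 ]
side gold [166 309  17  32  46] [174.4 327.6] [0.4273 0.4889 0.072 ]
side gold [187 311  19  23  41] [195.1 319.9] [0.4148 0.4547 0.072 ]
side gold [429 310  20  16  42] [438.5 317.4] [0.1243 0.1526 0.072 ]
side gold [195 348  55  11 350] [221.9 353.1] [0.3363 0.4626 0.072 ]
```

View pics/topz.png

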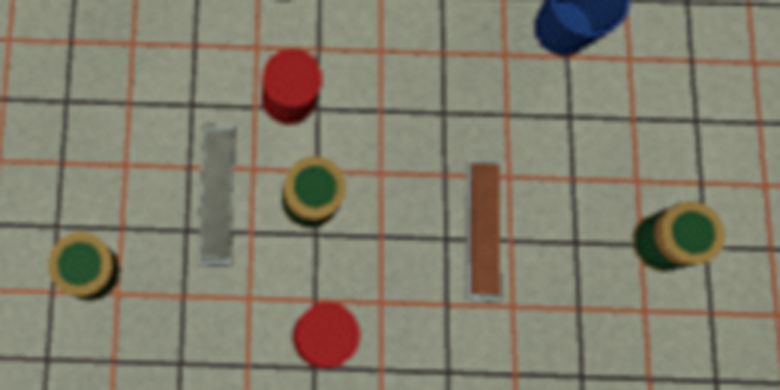

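```bash
python3 - <<'E'
import pickle
from h import *
from scipy.spatial.transform import Rotation as Ro
from station import get_obs
c=pickle.load(open("top.pkl","rb"))
z0=180;f=lambda X,Y,z:ray_z(c,180+X/3,150+Y/3,z)
print("red1",f(293,77,.072),"red2",f(327,334,.072))
for p in((220,127),(217,262),(485,165),(485,297)):print("stone",f(*p,.018))
print("bottle",ray_z(c,275,127,.13),"cup",ray_z(c,376,148,.085),"can",ray_z(c,138,156,.15))
o=get_obs();print(Ro.from_euler("xyz",o["eef_rot"]).as_matrix().round(3))
E
```

```text
red1 [0.6495 0.0556 0.072 ] red2 [0.4267 0.0231 0.072 ]
stone [0.6147 0.1202 0.018 ]
stone [0.4895 0.1184 0.018 ]
stone [ 0.5863 -0.1256  0.018 ]
stone [ 0.4658 -0.1225  0.018 ]
bottle [0.7631 0.0676 0.13  ] cup [ 0.7313 -0.2061  0.085 ] can [0.6662 0.4042 0.15  ]
[[-0.     0.375 -0.927]
 [ 0.001 -0.927 -0.375]
 [-1.    -0.001 -0.   ]]
```

step_arm(
  motion=[
    [[0, -0.0109, -0.0472, 0, 0, 0], [0, -0.0109, -0.0472, 0, 0, 0], [0, -0.0109, -0.0472, 0, 0, 0], [0, -0.0109, -0.0472, 0, 0, 0], [0, -0.0109, -0.0472, 0, 0, 0], [0, -0.0109, -0.0472, 0, 0, 0], [0, -0.0109, -0.0472, 0, 0, 0], [0, -0.0109, -0.0472, 0, 0, 0], [0, 0, 0, 0, 0, 0], [0, 0, 0, 0, 0, 0], [0, 0, 0, 0, 0, 0]],
  ],
  fingers=0.09,
  squeeze=25,
)

```text
time_s: 1.52
ee_pos: [0.5229, -0.288, 0.2055]
eef_rot: [-0.029, 1.571, -2.787]
force: [0.1, 0.4, 0.2]
grip_width: 0.0899
```

```bash
cat >> h.py <<'E'
from scipy.spatial.transform import Rotation as Ro
def wproj(o,c,p):
    R=Ro.from_euler("xyz",o["eef_rot"]).as_matrix();T=c["T_tool_cam"]
    pt=R.T@(np.array(p)-o["ee_pos"]);q=T[:3,:3].T@(pt-T[:3,3])
    x,y,z=q[0],-q[1],-q[2];s=np.hypot(x,y);th=np.arctan2(s,z)
    return (round(c["cx"]+c["fx"]*th*x/s,1),round(c["cy"]+c["fy"]*th*y/s,1))
def snap(name,p):
    from station import get_obs,camera
    import cv2
    o=get_obs();c=camera("wrist");im=c["pixels"][:,:,::-1].copy()
    for z in(0,.072):
        pts=[wproj(o,c,(p[0]+.027*np.cos(a),p[1]+.027*np.sin(a),z)) for a in np.linspace(0,2*np.pi,40)]
        for q in pts: cv2.circle(im,(int(q[0]),int(q[1])),1,(255,0,255),-1)
    cv2.imwrite(f"pics/{name}.png",im);print(o["ee_pos"],o["force"],Ro.from_euler("xyz",o["eef_rot"]).as_matrix().round(3).tolist())
E
python3 -c "
from h import *
snap('w1',(.523,-.287))"
```

```text
[ 0.52292878 -0.28800714  0.20551374] [0.10776116 0.36910954 0.21924634] [[-0.0, 0.374, -0.927], [-0.0, -0.927, -0.374], [-1.0, -0.0, 0.0]]
```

View pics/w1.png

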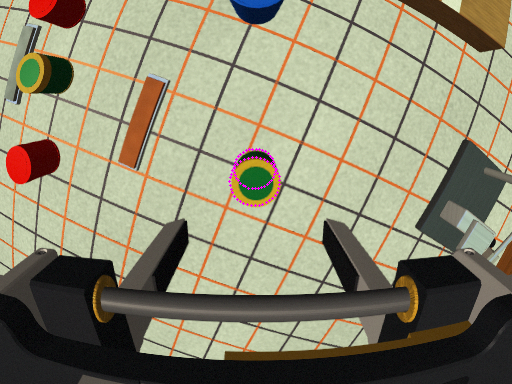

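The wrist picture shows the tin at (255,180), and my predicted outline lies on it. I'm going down to grasp height.

step_arm(
  motion=[
    [[0.03, 0, 0, 0, 0, 0], [0.03, 0, 0, 0, 0, 0], [0.03, 0, 0, 0, 0, 0], [0.03, 0, 0, 0, 0, 0], [0.02, 0, 0, 0, 0, 0], [0.02, 0, 0, 0, 0, 0], [0.0175, 0, 0, 0, 0, 0], [0, 0, 0, 0, 0, 0], [0, 0, 0, 0, 0, 0], [0, 0, 0, 0, 0, 0]],
  ],
)

```text
time_s: 2.82
ee_pos: [0.5241, -0.2875, 0.0288]
eef_rot: [2.196, 1.569, -0.561]
force: [0.0, 0.4, 0.2]
grip_width: 0.0901
```

step_arm(
  motion=[
    [[0, 0, 0, 0, 0, 0], [0, 0, 0, 0, 0, 0], [0, 0, 0, 0, 0, 0], [0, 0, 0, 0, 0, 0], [0, 0, 0, 0, 0, 0], [0, 0, 0, 0, 0, 0], [0, 0, 0, 0, 0, 0], [0, 0, 0, 0, 0, 0]],
  ],
  fingers=0.045,
  squeeze=25,
)

```text
time_s: 3.82
ee_pos: [0.5238, -0.2873, 0.028]
eef_rot: [2.029, 1.57, -0.728]
force: [2.3, -2.0, 0.9]
grip_width: 0.0537
```

step_arm(
  motion=[
    [[-0.005, 0, 0, 0, 0, 0], [-0.01, 0, 0, 0, 0, 0], [-0.02, 0, 0, 0, 0, 0], [-0.03, 0, 0, 0, 0, 0], [-0.02, 0, 0, 0, 0, 0], [-0.01, 0, 0, 0, 0, 0], [-0.005, 0, 0, 0, 0, 0], [0, 0, 0, 0, 0, 0], [0, 0, 0, 0, 0, 0], [0, 0, 0, 0, 0, 0], [0, 0, 0, 0, 0, 0], [0, 0, 0, 0, 0, 0]],
  ],
)

```text
time_s: 5.32
ee_pos: [0.5237, -0.2872, 0.1278]
eef_rot: [-1.11, 1.571, 2.416]
force: [0.7, 0.1, -5.5]
grip_width: 0.0539
```

```bash
python3 -c "
from h import *
snap('w2',(.523,-.287))
from station import get_obs
o=get_obs();print(o['tau'],o['moment'],o['grip_width'])"
```

```text
[ 0.52367752 -0.28720399  0.12784042] [ 0.71760738  0.06525823 -5.54075622] [[-0.0, 0.375, -0.927], [0.0, -0.927, -0.375], [-1.0, -0.0, 0.0]]
[-4.84996945e-04 -6.43570447e+01 -3.57150507e+01  5.96170826e-02
 -2.59342074e-02  8.15318595e-05] [-0.05834518 -0.01313425 -0.01999186] 0.053924826887875414
```

step_arm(
  motion=[
    [[0, 0, 0, 0, 0, 0], [0, 0, 0, 0, 0, 0], [0, 0, 0, 0, 0, 0]],
  ],
)

```text
time_s: 5.75
ee_pos: [0.5237, -0.2872, 0.1279]
eef_rot: [-1.678, 1.571, 1.849]
force: [0.4, 0.3, -5.4]
grip_width: 0.0534
```

View pics/w2.png

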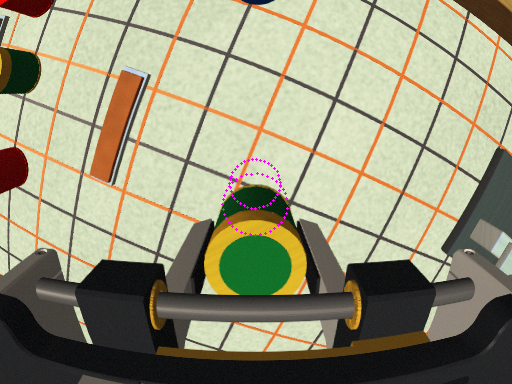

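The tin hangs upright between the fingers and weighs about 5.6 N (0.57 kg). A light tin can weigh at most 0.35 kg, so this is probably the full one. The task asks for two lifts, so I'll set it back and compare it with the middle tin.

step_arm(
  motion=[
    [[0.01, 0, 0, 0, 0, 0], [0.02, 0, 0, 0, 0, 0], [0.03, 0, 0, 0, 0, 0], [0.02, 0, 0, 0, 0, 0], [0.01, 0, 0, 0, 0, 0], [0.005, 0, 0, 0, 0, 0], [0.003, 0, 0, 0, 0, 0], [0.0015, 0, 0, 0, 0, 0], [0, 0, 0, 0, 0, 0], [0, 0, 0, 0, 0, 0], [0, 0, 0, 0, 0, 0]],
  ],
)

```text
time_s: 7.12
ee_pos: [0.5238, -0.2872, 0.0286]
eef_rot: [2.284, 1.57, -0.472]
force: [0.6, -0.3, -6.1]
grip_width: 0.0536
```

Still hanging, about half a millimetre up.

step_arm(
  motion=[
    [[0.0005, 0, 0, 0, 0, 0], [0.0005, 0, 0, 0, 0, 0], [0, 0, 0, 0, 0, 0], [0, 0, 0, 0, 0, 0]],
  ],
)

```text
time_s: 7.62
ee_pos: [0.5238, -0.2873, 0.028]
eef_rot: [2.26, 1.57, -0.497]
force: [-3.1, 2.0, 5.9]
grip_width: 0.0539
```

Contact: force is now +6 N, so the tin is standing. I'll release it.

step_arm(
  motion=[
    [[0, 0, 0, 0, 0, 0], [0, 0, 0, 0, 0, 0], [0, 0, 0, 0, 0, 0], [0, 0, 0, 0, 0, 0], [0, 0, 0, 0, 0, 0], [0, 0, 0, 0, 0, 0]],
  ],
  fingers=0.09,
)

```text
time_s: 8.38
ee_pos: [0.5237, -0.2872, 0.0274]
eef_rot: [-0.538, 1.571, 2.989]
force: [0.4, 0.3, 0.2]
grip_width: 0.0898
```

step_arm(
  motion=[
    [[-0.01, 0, 0, 0, 0, 0], [-0.02, 0, 0, 0, 0, 0], [-0.03, 0, 0, 0, 0, 0], [-0.04, 0, 0, 0, 0, 0], [-0.04, 0, 0, 0, 0, 0], [-0.03, 0, 0, 0, 0, 0], [-0.01, 0, 0, 0, 0, 0], [0, 0, 0, 0, 0, 0], [0, 0, 0, 0, 0, 0], [0, 0, 0, 0, 0, 0]],
  ],
)

```text
time_s: 9.62
ee_pos: [0.5234, -0.2871, 0.2063]
eef_rot: [-0.957, 1.569, 2.57]
force: [-0.6, 0.5, -0.2]
grip_width: 0.09
```

step_arm(
  motion=[
    [[0, -0.0362, -0.0186, 0, 0, 0], [0, -0.0362, -0.0186, 0, 0, 0], [0, -0.0362, -0.0186, 0, 0, 0], [0, -0.0362, -0.0186, 0, 0, 0], [0, -0.0362, -0.0186, 0, 0, 0], [0, -0.0362, -0.0186, 0, 0, 0], [0, -0.0362, -0.0186, 0, 0, 0], [0, -0.0362, -0.0186, 0, 0, 0], [0, 0, 0, 0, 0, 0], [0, 0, 0, 0, 0, 0], [0, 0, 0, 0, 0, 0]],
  ],
  fingers=0.08,
)

```text
time_s: 11.0
ee_pos: [0.5529, 0.036, 0.2073]
eef_rot: [-0.081, 1.57, -2.839]
force: [-1.1, -0.6, -0.2]
grip_width: 0.0801
```

```bash
python3 -c "
from h import *
snap('w3',(.5525,.037))"
```

```text
[0.55287786 0.03604343 0.20728751] [-1.09000488 -0.64488351 -0.18195036] [[-0.0, 0.374, -0.927], [-0.0, -0.927, -0.374], [-1.0, -0.0, 0.0]]
```

View pics/w3.png

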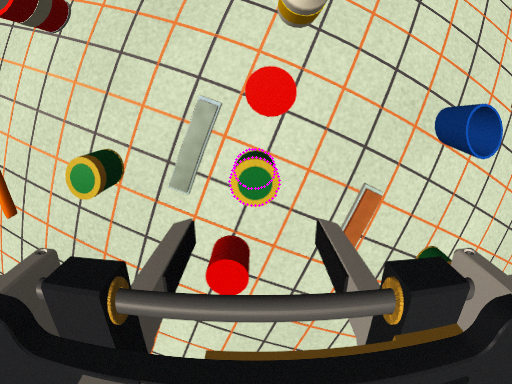

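The outline matches the middle tin at (255,180), and the fingers' path is clear. I'm going down.

step_arm(
  motion=[
    [[0.03, 0, 0, 0, 0, 0], [0.03, 0, 0, 0, 0, 0], [0.03, 0, 0, 0, 0, 0], [0.03, 0, 0, 0, 0, 0], [0.02, 0, 0, 0, 0, 0], [0.02, 0, 0, 0, 0, 0], [0.018, 0, 0, 0, 0, 0], [0, 0, 0, 0, 0, 0], [0, 0, 0, 0, 0, 0], [0, 0, 0, 0, 0, 0]],
  ],
)

```text
time_s: 12.3
ee_pos: [0.5534, 0.037, 0.0303]
eef_rot: [2.755, 1.569, -0.002]
force: [0.1, -0.1, 0.7]
grip_width: 0.0802
```

step_arm(
  motion=[
    [[0, 0, 0, 0, 0, 0], [0, 0, 0, 0, 0, 0], [0, 0, 0, 0, 0, 0], [0, 0, 0, 0, 0, 0], [0, 0, 0, 0, 0, 0], [0, 0, 0, 0, 0, 0], [0, 0, 0, 0, 0, 0], [0, 0, 0, 0, 0, 0]],
  ],
  fingers=0.045,
  squeeze=25,
)

```text
time_s: 13.3
ee_pos: [0.553, 0.037, 0.0295]
eef_rot: [2.606, 1.571, -0.151]
force: [0.3, -2.2, 1.1]
grip_width: 0.0535
```

step_arm(
  motion=[
    [[-0.005, 0, 0, 0, 0, 0], [-0.01, 0, 0, 0, 0, 0], [-0.02, 0, 0, 0, 0, 0], [-0.03, 0, 0, 0, 0, 0], [-0.02, 0, 0, 0, 0, 0], [-0.01, 0, 0, 0, 0, 0], [-0.005, 0, 0, 0, 0, 0], [0, 0, 0, 0, 0, 0], [0, 0, 0, 0, 0, 0], [0, 0, 0, 0, 0, 0], [0, 0, 0, 0, 0, 0], [0, 0, 0, 0, 0, 0]],
  ],
)

```text
time_s: 14.8
ee_pos: [0.5529, 0.0371, 0.1293]
eef_rot: [-0.58, 1.571, 2.946]
force: [-0.9, 0.2, -1.0]
grip_width: 0.0533
```

step_arm(
  motion=[
    [[0, 0, 0, 0, 0, 0], [0, 0, 0, 0, 0, 0], [0, 0, 0, 0, 0, 0]],
  ],
)

```text
time_s: 15.18
ee_pos: [0.5529, 0.0371, 0.1295]
eef_rot: [-1.942, 1.571, 1.585]
force: [-0.7, 0.4, -1.6]
grip_width: 0.0533
```

This one weighs about 1.5 N against 5.6 N, so it is light. I'll check with the side camera that it is really up.

```bash
python3 - <<'E'
from station import camera,get_obs
import cv2
print(get_obs()["force"]);c=camera("side");cv2.imwrite("pics/s4.png",c["pixels"][:,:,::-1]);print(get_obs()["force"])
E
```

```text
[-0.67343105  0.37006467 -1.61204291]
[ 0.69140916  0.23889535 -2.05240544]
```

View pics/s4.png

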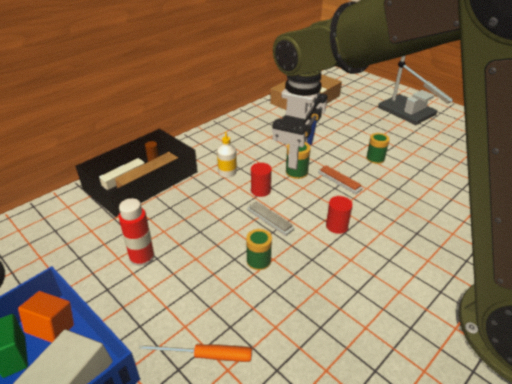

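The middle tin is lifted and upright at (298,160), and the right tin is standing at (377,148). I'll set the middle tin back gently.

step_arm(
  motion=[
    [[0.01, 0, 0, 0, 0, 0], [0.02, 0, 0, 0, 0, 0], [0.03, 0, 0, 0, 0, 0], [0.02, 0, 0, 0, 0, 0], [0.01, 0, 0, 0, 0, 0], [0.005, 0, 0, 0, 0, 0], [0.003, 0, 0, 0, 0, 0], [0.0015, 0, 0, 0, 0, 0], [0, 0, 0, 0, 0, 0], [0, 0, 0, 0, 0, 0], [0, 0, 0, 0, 0, 0]],
  ],
)

```text
time_s: 16.6
ee_pos: [0.553, 0.0371, 0.0301]
eef_rot: [2.807, 1.571, 0.05]
force: [0.2, -0.2, -2.1]
grip_width: 0.0531
```

step_arm(
  motion=[
    [[0.0005, 0, 0, 0, 0, 0], [0, 0, 0, 0, 0, 0], [0, 0, 0, 0, 0, 0], [0, 0, 0, 0, 0, 0]],
  ],
)

```text
time_s: 17.1
ee_pos: [0.553, 0.0371, 0.0295]
eef_rot: [2.817, 1.571, 0.06]
force: [-0.3, -0.6, 1.0]
grip_width: 0.0531
```

Contact (+1.0 N). Releasing and retreating.

step_arm(
  motion=[
    [[0, 0, 0, 0, 0, 0], [0, 0, 0, 0, 0, 0], [0, 0, 0, 0, 0, 0], [0, 0, 0, 0, 0, 0], [0, 0, 0, 0, 0, 0], [0, 0, 0, 0, 0, 0]],
  ],
  fingers=0.08,
)

```text
time_s: 17.85
ee_pos: [0.5529, 0.0371, 0.0295]
eef_rot: [-2.836, 1.571, 0.69]
force: [0.6, 0.4, 0.6]
grip_width: 0.0798
```

step_arm(
  motion=[
    [[-0.01, 0, 0, 0, 0, 0], [-0.02, 0, 0, 0, 0, 0], [-0.03, 0, 0, 0, 0, 0], [-0.04, 0, 0, 0, 0, 0], [-0.04, 0, 0, 0, 0, 0], [-0.03, 0, 0, 0, 0, 0], [-0.008, 0, 0, 0, 0, 0], [0, 0, 0, 0, 0, 0], [0, 0, 0, 0, 0, 0], [0, 0, 0, 0, 0, 0]],
  ],
)

```text
time_s: 19.1
ee_pos: [0.5526, 0.0371, 0.2064]
eef_rot: [-0.4, 1.569, 3.126]
force: [-0.3, -0.2, 1.0]
grip_width: 0.0802
```

step_arm(
  motion=[
    [[0, 0.0362, 0.0186, 0, 0, 0], [0, 0.0362, 0.0186, 0, 0, 0], [0, 0.0362, 0.0186, 0, 0, 0], [0, 0.0362, 0.0186, 0, 0, 0], [0, 0.0362, 0.0186, 0, 0, 0], [0, 0.0362, 0.0186, 0, 0, 0], [0, 0.0362, 0.0186, 0, 0, 0], [0, 0.0362, 0.0186, 0, 0, 0], [0, 0, 0, 0, 0, 0], [0, 0, 0, 0, 0, 0], [0, 0, 0, 0, 0, 0]],
  ],
  fingers=0.09,
)

```text
time_s: 20.48
ee_pos: [0.5239, -0.2862, 0.2074]
eef_rot: [-1.265, 1.571, 2.262]
force: [0.2, 0.0, -0.0]
grip_width: 0.09
```

```bash
python3 - <<'E'
from h import *
from station import camera
import cv2
snap('w5',(.5238,-.2873))
c=camera("side");cv2.imwrite("pics/s5.png",c["pixels"][:,:,::-1])
E
```

```text
[ 0.5239287  -0.2862096   0.20738269] [ 0.16391811  0.01110616 -0.01633104] [[-0.0, 0.376, -0.926], [0.0, -0.926, -0.376], [-1.0, -0.0, 0.0]]
```

View pics/w5.png

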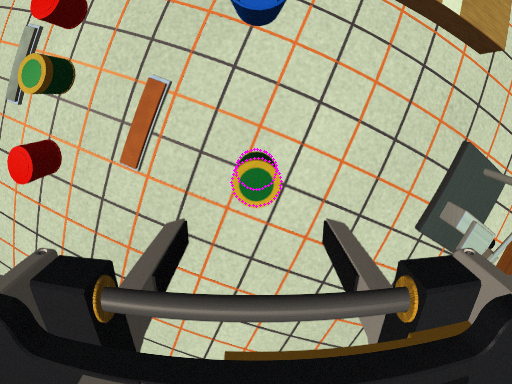

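View pics/s5.png

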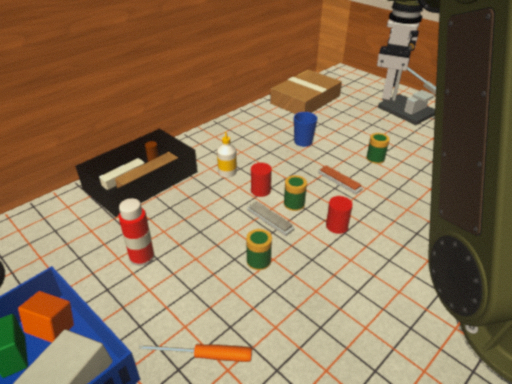

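Nothing has moved: the middle tin is back at (295,192) as before, and the full one is centred under the gripper. Now I'll grasp the full tin again, with a stronger grip.

step_arm(
  motion=[
    [[0.03, 0, 0, 0, 0, 0], [0.03, 0, 0, 0, 0, 0], [0.03, 0, 0, 0, 0, 0], [0.03, 0, 0, 0, 0, 0], [0.02, 0, 0, 0, 0, 0], [0.02, 0, 0, 0, 0, 0], [0.019, 0, 0, 0, 0, 0], [0, 0, 0, 0, 0, 0], [0, 0, 0, 0, 0, 0], [0, 0, 0, 0, 0, 0]],
  ],
)

```text
time_s: 21.82
ee_pos: [0.5241, -0.2874, 0.0293]
eef_rot: [2.215, 1.569, -0.542]
force: [-0.3, 0.2, -0.2]
grip_width: 0.0897
```

step_arm(
  motion=[
    [[0, 0, 0, 0, 0, 0], [0, 0, 0, 0, 0, 0], [0, 0, 0, 0, 0, 0], [0, 0, 0, 0, 0, 0], [0, 0, 0, 0, 0, 0], [0, 0, 0, 0, 0, 0], [0, 0, 0, 0, 0, 0], [0, 0, 0, 0, 0, 0]],
  ],
  fingers=0.045,
  squeeze=35,
)

```text
time_s: 22.82
ee_pos: [0.5237, -0.2872, 0.0284]
eef_rot: [2.296, 1.571, -0.46]
force: [-0.1, -0.8, 0.8]
grip_width: 0.0538
```

step_arm(
  motion=[
    [[-0.005, 0, 0, 0, 0, 0], [-0.01, 0, 0, 0, 0, 0], [-0.02, 0, 0, 0, 0, 0], [-0.03, 0, 0, 0, 0, 0], [-0.03, 0, 0, 0, 0, 0], [-0.03, 0, 0, 0, 0, 0], [-0.02, 0, 0, 0, 0, 0], [-0.01, 0, 0, 0, 0, 0], [-0.005, 0, 0, 0, 0, 0], [0, 0, 0, 0, 0, 0], [0, 0, 0, 0, 0, 0], [0, 0, 0, 0, 0, 0]],
  ],
)

```text
time_s: 24.32
ee_pos: [0.5236, -0.2871, 0.1879]
eef_rot: [-0.901, 1.57, 2.626]
force: [-0.1, -0.7, -4.6]
grip_width: 0.0539
```

step_arm(
  motion=[
    [[0, 0, 0, 0, 0, 0], [0, 0, 0, 0, 0, 0], [0, 0, 0, 0, 0, 0], [0, 0, 0, 0, 0, 0], [0, 0, 0, 0, 0, 0], [0, 0, 0, 0, 0, 0], [0, 0, 0, 0, 0, 0], [0, 0, 0, 0, 0, 0]],
  ],
)

```text
time_s: 25.32
ee_pos: [0.5237, -0.2872, 0.1884]
eef_rot: [-1.629, 1.571, 1.898]
force: [0.5, -0.6, -4.9]
grip_width: 0.0533
```

```bash
python3 - <<'E'
from h import *
from station import camera,get_obs
import cv2
snap('w6',(.5238,-.2873))
for n in("side","top"):
    c=camera(n);cv2.imwrite(f"pics/{n}6.png",c["pixels"][:,:,::-1])
o=get_obs();print(o["force"],o["joint_vel"].round(4),o["grip_width"])
E
```

```text
[ 0.52371131 -0.28718821  0.18843572] [ 0.54147367 -0.64267768 -4.86384271] [[-0.0, 0.375, -0.927], [0.0, -0.927, -0.375], [-1.0, -0.0, -0.0]]
[ 0.60906969  0.25739563 -5.21391205] [ 0.0005 -0.0009  0.0011  0.0009  0.0005 -0.001 ] 0.05392286597691481
```

View pics/w6.png

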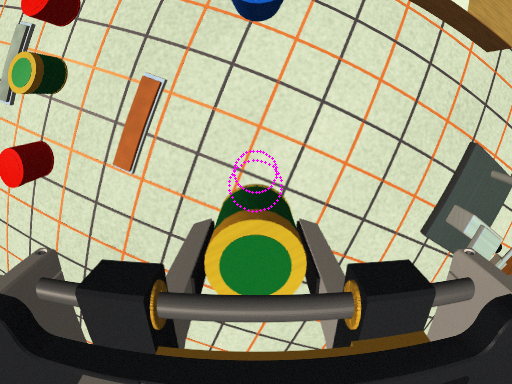

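View pics/side6.png

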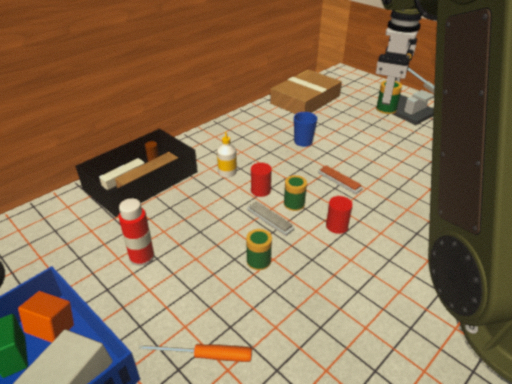

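View pics/top6.png

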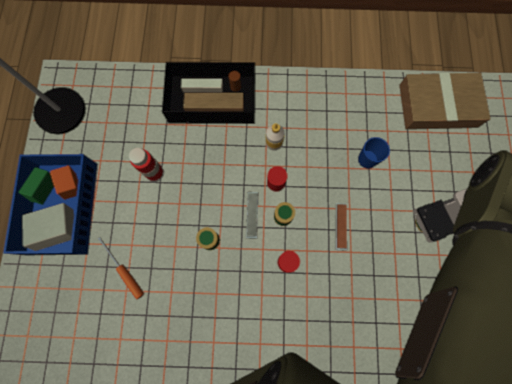

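The full tin hangs upright about 16 cm up, at (255,265) in the wrist view. In the top view the two light tins at (207,238) and (285,213) and everything else are unmoved. I'm handing in.

```bash
python3 -c "
from station import ticket
print(ticket.hand_in())"
```

```text
the job is handed in; nothing more can be done
None
```

The job is handed in: the gripper is holding the full tin upright and still, about 16 cm above the table. It is the right-hand tin, at about (0.524, -0.287).

- **Weighing:** I lifted the right tin first (about 5.6 N), set it back, then lifted the middle one (1.0–2.1 N) and set it back. The right tin is more than twice as heavy, and too heavy to be one of the light ones. I did not lift the left tin.
- **Last checks:** The measured force was about 5 N with the tin held, the grip opening was 54 mm (the tin's width), and joint speeds were practically zero. The pictures show both light tins upright in place and everything else unmoved.
- **Force readings:** They vary by about 0.5 N. The last readings of the full tin (4.9–5.2 N) were slightly below those of the first lift, which does not change the result. The job took about 25.5 s.

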